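# Seat a test block in the drill jig and cam it tight

### The arm

A 7-joint arm with a two-finger parallel gripper is mounted at the origin on a cart in front of the work surface, level with it; the furniture and walls round the work are solid. World frame = base frame: x ahead of the robot, y to its left, z up, the work surface at z = 0. Lengths are in m, angles in degrees, forces in N, time in s.
With the tool pointing down it reaches from about 0.4 to 0.875 m from the base axis. Payload 6.5 kg.
Tool frame: the origin (TCP) lies at the very end of the fingers, on their centre line; the grasp point (between the pads) lies 19 mm behind it; z points along the fingers, y is the line along which they close (so a half turn about z gives the same grasp; the last joint's range is limited). The gripper opens to 88 mm and grips with 3 to 60 N. Pads are 18 mm wide; open, the fingers measure 123 mm over their backs; the gripper's body (75 mm by 187 mm) begins 45 mm behind the grasp point.
Start: joints at [67.769, 30.733, -0.252, 88.115, 0.149, 61.152, -4.079], TCP at [0.206, -0.617, 0.219] pointing down, gripper open.
Joint ranges: [-154.64, 154.64], [-21.42, 123.67], [-72.66, 72.17], [13.99, 137.28], [-74.86, 254.86], [10.95, 109.41], [-158.01, 158.01]. Speed limits (degrees/s): [136.94, 136.94, 180, 180, 180, 180, 180].

### API

Orientations are given as [roll, pitch, yaw] about the fixed x, y, z axes, in that order (R = Rz(yaw) Ry(pitch) Rx(roll)).
In Python, from bench import * gives the robot as it stands.
- The arm moves only by the tool carry_out, never from a script. Its argument "series" is text: rows parted by semicolons, each of 7 numbers parted by spaces: the turn, a rotation vector about the world's x, y, z in degrees, then the shift along the world's x, y, z in cm, then the closure, from 0 (fully open) to 1 (shut). A call has 1 to 8 rows; each row is the pose to reach, as a shift and turn from the pose commanded when the call began; what a row does not reach only later rows make up. A row lasts 1/12 s, in which the tool goes at most 41.7 mm and 7.16 degrees, less where a joint would pass 70% of its speed; a pose out of reach is approached as far as the arm can. A call with a gripper value outside its range is refused whole. The fingers move at their own pace and stop on an object; the grip force is fixed at half the most. Time passes only in rows, so rows that repeat a pose let the fingers close. It gives the time, the measured TCP pose, the force, the opening and the grip force at its end, in the units of the state.
- read_state(): the state, without advancing time (a new reading comes with each control period).
- get_image(name): name is "scene" or "top"; returns a dict with "color" (480x640x3 uint8, red, green, blue), "vfov" (degrees; the focal length in pixels is half the picture's height over the tangent of half this angle, whatever the lens; pixels are square), "cx", "cy" (the principal point, pixels), "k1" (the pictures are not rectified: a ray, as slopes to the right and down, at radius r is drawn at 1 + k1 r^2 times it, then the intrinsics apply), "extrinsics" (4x4, takes a point from world to camera coordinates). Camera axes: x right, y down, z forward; pixel columns grow to the right and rows downward; lengths in m; the calibration is good to about 2 mm. A picture is of the moment at which its call begins. There is no depth.
- sign_off(): hands the job in; it is judged then, once.
Trained networks look in a picture, given as the dict that the camera call returned (one of the last four; its "shot" number tells which), for a name from the list of things; names that differ only in an ending like _2 or _b are one class to them, and where a whole thing is asked for, a point or a joint stands for the part that bears it (a point fixed in the world has none). Each returns a list of dicts, best first, with "confidence" (0 to 1); they miss things now and then, are a little off and sometimes report something else, mostly with a low value. They report only what shows in the picture. A call takes as long as a camera call. They do not tell look-alikes from the thing itself.
- spot_in(name, picture): "centre" ([column, row] in pixels, amid what is visible of it).
- masks_of(name, picture): "pixels" (480x640 bool, what is visible of it) and "centre" ([column, row] in pixels, amid what is visible of it).
- landmark_of(name, picture): "centre" ([column, row] in pixels: a listed point, or the origin of a listed thing).
The state is a dict: "time_s": time; "joints": joint angles; "qd": joint speeds; "effort": joint torques, N m; "tool_pos": TCP position; "ee_rot": TCP orientation; "force": force on the tool from outside, world axes, zero at the start; "ft_torque": the same for the moment, N m; "opening": finger opening in m; "gripper_force": force on a finger pad.
Only numpy, scipy, OpenCV 4.12 (cv2) and the standard library are available. Lean on these libraries where they do the work, as an engineer would, in place of code of your own. Each camera call takes 0.05 s, during which the arm holds its last target. There are 200 camera calls.

### The job

Load the drill jig: with your fingertips push the loose aluminium block that lies on the jig's plate flat against the low fence, and slide it along the fence, under the bush plate, until it is fully home in the corner against the end stop. Then push the red-knobbed cam lever round until the cam bears hard on the block and holds it there. The block is only to be pushed, never lifted or tipped, and leave the other things on the bench where they are.

Things in the scene. Friction and masses are not known exactly. Their poses are not given: they have to be found in the camera images.
- jig: Drill jig fixed to the bench: dark steel base plate 160 (x) x 260 (y) x 10 mm. Origin: centre of the plate's underside, on the bench top; z up, fence on the +x side, corner at the +y end. 'Jig' coordinates in the other entries are in this frame, in mm. The plate is open in front (-x) and on the right (-y).
- fence (a point): Point on the fence's guiding face, at the plate's top: jig (+35, 0, +10). The fence is a steel bar 20 thick; its face is the plane jig x = +35, looking to -x, from y = -110 to +107. Its top is 8 mm above the plate for y below +55 and 18.5 mm above it beyond. A push aimed too much into the fence makes the block bind there: slide it along from its tail end.
- corner (a point): The corner where the block goes, where fence face, end stop face and plate top meet: jig (+35, +85, +10). The end stop is a steel block, its face the plane jig y = +85, looking to -y, from x = -2 to +35, 22 thick, 18.5 mm high above the plate.
- bush (a point): Centre of the drill bush's top (dark ring 19 mm across): jig (+24, +70, +40.5). It sits on the aluminium bush plate that roofs the corner over jig x = +5 to +55, y = +55 to +107, from 18.5 to 26.5 mm above the base plate, so that a block slides in under it with 2.5 mm to spare.
- test_block: Loose aluminium block on the jig's plate, 22 (x) x 62 (y) x 16 (z) mm, 55 to 100 g; origin: centre of its underside; y along its length. Slides easily (under 2 N). Starts flat on the right half of the plate, clear of the fence, turned up to 30 degrees. Fully home: origin at jig (+24, +54, +10), length along the fence, either way round.
- cam_pivot (a point): Point on the upright axis of the cam lever, at the height of its handle: jig (-2, +40, +34).
- lever_knob (a point): Centre of the red ball knob (21 mm across) on the cam lever's handle, 85 mm from the pivot axis. The handle is a level round bar 8 mm thick from pivot to knob, its middle 24 mm above the plate; a finger standing beside it, its tip some 12 mm above the plate, can push it.
- cam_lever (a joint): Cam lever angle (rad), 0 to 1.66, counter-clockwise from above; the handle points 150 degrees + this from jig +x towards +y (0: towards robot and left; 1.66: mostly right). Starts open, 0 to 0.5. Stays where left. Pushed 62 mm out it takes 1 N, and from about 1.2, where the cam meets the home block, ever more, up to some 7 N near the stop at 1.66.
- cam_disc (a point): Brass eccentric disc under the lever, 24 mm across, 1 to 8 mm above the plate, centred 4 mm off the pivot axis; it bears on the block's near long side, and leaves it 2 mm or more of room while the lever is open. This point: centre of the disc's upper face.
- next_block: Bystander: a second, like aluminium block waiting on the bench top to the right of the jig plate (not on it). Origin: centre of its underside.
- centre_punch: Bystander: black centre punch, 13 x 100 x 11 mm, lying on the bench left of the jig plate. Origin: centre of its underside.
- parts_dish: Bystander: round steel dish with screws, 144 mm wide, 32 high, left on the bench. Origin: centre of its underside.
- pliers: Bystander: pliers with red grips lying flat on the right of the bench, 58 x 200 x 13 mm. Origin: centre of the underside.
- tungsten_box: Bystander: small flat red and white plastic box, 32 x 85 x 12 mm, on the right of the bench. Origin: centre of its underside.
Things that resemble listed ones, but are neither listed nor needed, are in the scene too. Leave any brown or orange look-alike of the test_block alone.

How it is judged (in metres and radians):
On the way, in this order (a step that is already met when the one before it is completed fails the run):
1. the block lies flat against the fence (within 3 mm and 0.08 rad), its leading end still at least 12 mm short of the end stop (x of test_block in the frame of jig above 0.021 m and angle between the y axis of test_block and the y axis of jig, either way round below 0.08 rad and y of test_block in the frame of jig below 0.042 m), for 0.1 s.
2. the block is home in the corner, within 2 mm of fence and end stop, the cam not yet tight (x of test_block in the frame of jig above 0.022 m and y of test_block in the frame of jig above 0.052 m and angle between the y axis of test_block and the y axis of jig, either way round below 0.05 rad and value of joint cam_lever below 1.1 rad), for 0.1 s.
3. the cam lever is swung round and the cam bears on the block (value of joint cam_lever above 1.3 rad and contact force between cam_lever_c0 and test_block above 2 N), for 0.2 s.
At the end, for the whole second after the job is handed in: The block lies on the plate in the jig's corner, within 2 mm of the fence and of the end stop and square to within 0.05 rad, at rest; the cam lever stands past 1.3 rad and the cam presses the block with more than 2 N by itself (all of step 3 and x of test_block in the frame of jig above 0.022 m and y of test_block in the frame of jig above 0.052 m and angle between the y axis of test_block and the y axis of jig, either way round below 0.05 rad and z of test_block in the frame of jig below 0.012 m and linear speed of test_block below 0.01 m/s); the robot touches nothing.
It fails at once if the block is lifted more than 6 mm off the plate (z of test_block in the frame of jig above 0.016 m).
It fails at once if the block is tipped by more than 0.3 rad or pushed off the plate (angle between test_block's own z axis and vertical above 0.3 rad or height (world z) of test_block below 0.005 m).
It fails at once if another thing on the bench is shifted by more than 20 mm (distance of any of next_block, centre_punch, parts_dish, pliers, tungsten_box from where it was at the start of the episode above 0.02 m).
It also fails if it takes over 56 s, if anything falls off the work surface, if the arm or the gripper's body presses on something with over 40 N, if the wrist force passes 120 N, or if a joint passes its speed limit or range.

## Working session

There is one attempt and no reset: what is moved stays moved. The work goes in short steps, Python scripts to look and compute and a tool call to move; the robot and the scene stay as the last step left them, time stands still between calls to the robot, and variables do not carry over. Pictures are saved under pics/ and viewed, at most 10 in all, crops included, and the job is handed in when it is done.

Besides the shell and the picture viewer there is one more tool, called after "Emit:" as name(argument=value, ...), one argument or row to a line, values as JSON. carry_out: Moves the arm, as the interface text tells. Its arguments: {"type":"object","properties":{"series":{"type":"string"}},"required":["series"]}

```bash
mkdir -p pics
cat > h.py <<'E'
from bench import *
import numpy as np, cv2
def ray(im,px):
    h=480; f=h/2/np.tan(np.radians(im['vfov'])/2)
    K=np.array([[f,0,im['cx']],[0,f,im['cy']],[0,0,1.]])
    p=cv2.undistortPoints(np.array([[px]],float),K,np.array([im['k1'],0,0,0,0.]),).ravel()
    # k1 model: x_d = x(1+k1 r^2) same as opencv
    E=np.array(im['extrinsics']);R=E[:3,:3];t=E[:3,3]
    return -R.T@t, R.T@np.array([p[0],p[1],1])
def at(im,px,z):
    o,d=ray(im,px); return o+d*(z-o[2])/d[2]
def proj(im,P):
    f=240/np.tan(np.radians(im['vfov'])/2)
    E=np.array(im['extrinsics']);K=np.array([[f,0,im['cx']],[0,f,im['cy']],[0,0,1.]])
    return cv2.projectPoints(np.array(P,float).reshape(-1,1,3),cv2.Rodrigues(E[:3,:3])[0],E[:3,3],K,np.array([im['k1'],0,0,0,0.]))[0].reshape(-1,2)
def save(im,n): cv2.imwrite('pics/'+n,im['color'][:,:,::-1])
E
python3 - <<'E'
from h import *
s=read_state();print(s['time_s'],s['tool_pos'],s['ee_rot'],s['opening'])
Z=dict(jig=0,fence=.01,corner=.01,bush=.0405,test_block=.01,cam_pivot=.034,lever_knob=.034,cam_disc=.018,next_block=0)
for c in ('scene','top'):
    im=get_image(c);save(im,c+'0.png');print(c,ray(im,(320,240))[0])
    for n,z in Z.items():
        for r in landmark_of(n,im)[:3]: print(n,np.round(r['centre'],1),round(r['confidence'],2),np.round(at(im,r['centre'],z),4))
E
```

```text
0.0 [ 0.20536552 -0.61602648  0.21782294] [-1.79899280e+02  7.10331070e-03  1.84398556e+01] 0.08808086835941253
scene [-0.20057206  0.37294064  0.95163301]
jig [292.4 258.5] 0.9 [0.5593 0.031  0.    ]
fence [289.  247.7] 0.89 [0.5871 0.0261 0.01  ]
corner [258.8 261.6] 0.6 [0.5809 0.1108 0.01  ]
test_block [344.1 289.8] 0.75 [ 0.4091 -0.0278  0.01  ]
test_block [322.2 326.2] 0.71 [0.3456 0.0646 0.01  ]
test_block [294.2 215.5] 0.6 [ 0.6836 -0.0366  0.01  ]
cam_pivot [276.9 256.1] 0.8 [0.5564 0.0724 0.034 ]
lever_knob [280.1 285.1] 0.69 [0.4736 0.1035 0.034 ]
cam_disc [279.7 262.3] 0.72 [0.5485 0.0697 0.018 ]
next_block [344.8 221.7] 0.82 [ 0.609  -0.1475  0.    ]
top [0.30055393 0.00913583 1.2552253 ]
jig [306.8 237.7] 0.86 [0.5573 0.0344 0.    ]
jig [325.4 250.2] 0.22 [ 0.5248 -0.0126  0.    ]
fence [309.3 225. ] 0.84 [0.588  0.0278 0.01  ]
corner [276.1 221.6] 0.87 [0.5974 0.1118 0.01  ]
bush [279.6 228.2] 0.87 [0.5733 0.1005 0.0405]
test_block [391.7 248.2] 0.66 [ 0.527  -0.1792  0.01  ]
test_block [299.6 318.3] 0.65 [0.3544 0.0522 0.01  ]
test_block [325.5 248.5] 0.64 [ 0.5273 -0.0127  0.01  ]
cam_pivot [292.2 234.4] 0.66 [0.5589 0.0697 0.034 ]
lever_knob [277.7 265.8] 0.67 [0.4808 0.1049 0.034 ]
cam_disc [296.6 236.3] 0.52 [0.5574 0.0595 0.018 ]
next_block [381.9 217.9] 0.6 [ 0.6079 -0.1582  0.    ]
```

```bash
ls -la . pics
```

```text
.:
total 16
drwxr-xr-x  3 agent agent 4096 Dec  1 23:36 .
drwxr-xr-x 23 root  root  4096 Dec  1 23:36 ..
-rw-r--r--  1 agent agent  824 Dec  1 23:36 h.py
drwxr-xr-x  2 agent agent 4096 Dec  1 23:36 pics

pics:
total 896
drwxr-xr-x 2 agent agent   4096 Dec  1 23:36 .
drwxr-xr-x 3 agent agent   4096 Dec  1 23:36 ..
-rw-r--r-- 1 agent agent 490002 Dec  1 23:36 scene0.png
-rw-r--r-- 1 agent agent 417409 Dec  1 23:36 top0.png
```

Run:
```python
import cv2
a=cv2.imread('pics/top0.png');cv2.imwrite('pics/topc.png',cv2.resize(a[180:340,240:420],None,fx=4,fy=4,interpolation=cv2.INTER_CUBIC)[:600])
a=cv2.imread('pics/scene0.png');cv2.imwrite('pics/scenec.png',cv2.resize(a[190:340,220:420],None,fx=4,fy=4,interpolation=cv2.INTER_CUBIC))
```

```text
(no output)
```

View pics/topc.png

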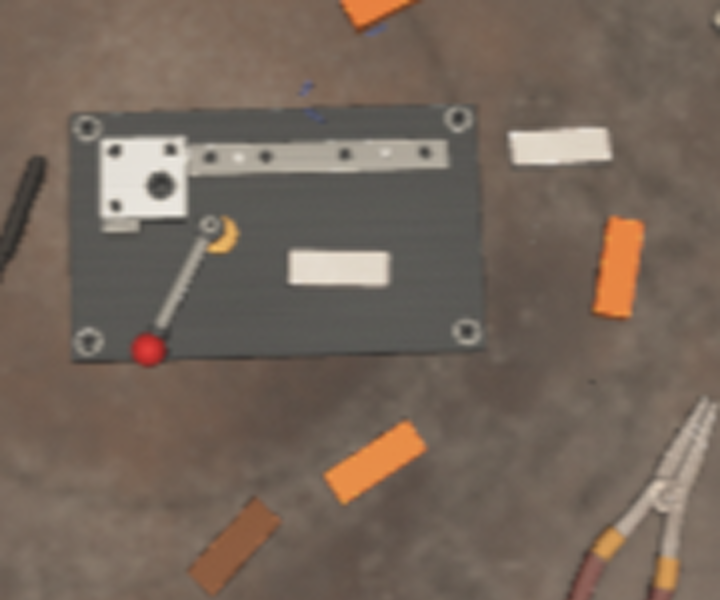

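View pics/scenec.png

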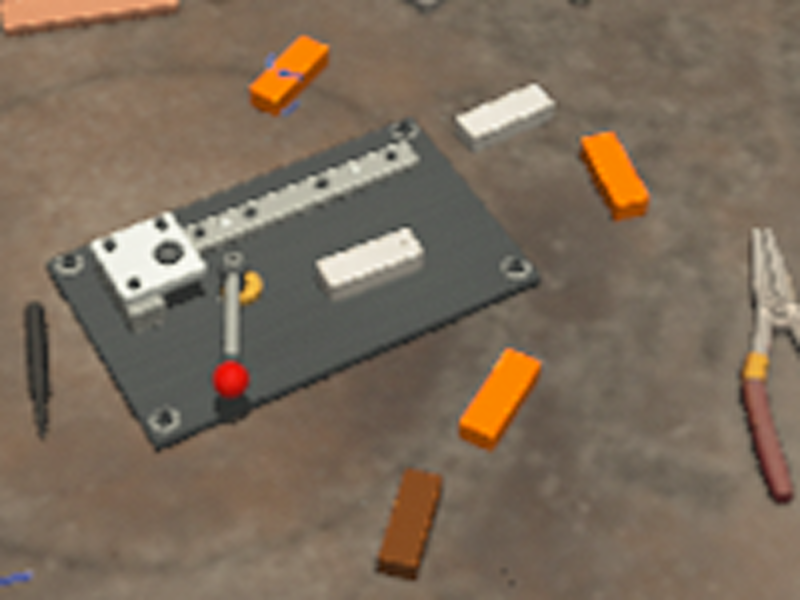

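View pics/top0.png

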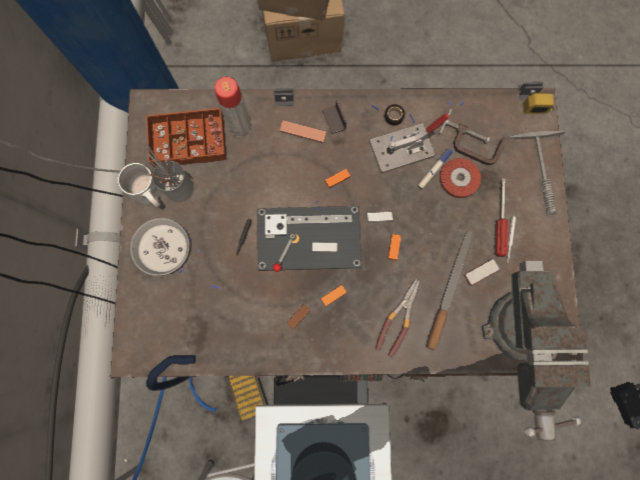

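The loose block on the plate (top image 325,248) is the only silver-white one on the jig, so it is test_block. The silver one at (380,217) off the plate is next_block. The orange ones at (338,178), (395,247), (334,295) and the brown one at (299,315) are decoys. The enlarged crop confirms this. The knob is at (277,267). Next I fit the poses from the masks.

```bash
cat >> h.py <<'E'
from scipy.optimize import minimize
def box(pose,sx,sy,z0,z1):
    x,y,a=pose;c,s=np.cos(a),np.sin(a)
    return [(x+c*u-s*v,y+s*u+c*v,z) for u in(-sx/2,sx/2) for v in(-sy/2,sy/2) for z in(z0,z1)]
def fit(obs,p0,dims,S=8):
    # obs: list of (im,mask); soft mismatch between hull of projected box and mask
    def cost(p):
        t=0
        for im,m in obs:
            h=cv2.convexHull((proj(im,box(p,*dims))).astype(np.float32))
            q=np.zeros((480,640),np.uint8)
            q=cv2.fillConvexPoly(np.zeros((480*4,640*4),np.uint8),np.round((h*4+1.5)*16).astype(np.int32),255,shift=4)
            q=cv2.resize(q,(640,480),interpolation=cv2.INTER_AREA)/255.
            t+=np.abs(q-m).sum()/max(m.sum(),1)
        return t
    b=None
    for k in range(2):
        b=minimize(cost,p0 if b is None else b.x,method='Nelder-Mead',options=dict(initial_simplex=np.array([p0 if b is None else b.x]*4)+np.vstack([np.zeros(3),np.diag([.008,.008,.1])]),xatol=1e-5,fatol=1e-5,maxiter=120))
    return b.x,b.fun
def mask(name,im,near):
    r=[r for r in masks_of(name,im) if np.hypot(*(np.array(r['centre'])-proj(im,near)[0]))<25]
    return r[0]['pixels'].astype(float) if r else None
JIG=None
def block(im1,near,a0=0.):
    o=[(i,m) for i in im1 for m in [mask('test_block',i,near)] if m is not None]
    return fit(o,[near[0],near[1],a0],(.022,.062,.01,.026)),len(o)
def toj(p,J):
    c,s=np.cos(J[2]),np.sin(J[2]);d=np.array(p[:2])-J[:2];return np.array([c*d[0]+s*d[1],-s*d[0]+c*d[1]])*1000
def tow(p,J):
    c,s=np.cos(J[2]),np.sin(J[2]);p=np.array(p)/1000.;return np.array([J[0]+c*p[0]-s*p[1],J[1]+s*p[0]+c*p[1]])
E
python3 - <<'E'
from h import *
I=[get_image(c) for c in('top','scene')]
for sel in (I[:1],I[1:],I):
    o=[(i,mask('jig',i,(.558,.033,.005))) for i in sel]
    o=[(i,m) for i,m in o if m is not None]
    if o: print('jig',[m.sum() for _,m in o],fit(o,[.558,.033,0.02],(.16,.26,0,.01)))
    print('blk',block(sel,(.527,-.013,.018)))
E
```

```text
jig [np.float64(6146.0)] (array([0.55675306, 0.02829123, 0.02202611]), np.float64(0.06190220963100502))
blk ((array([ 0.5289534 , -0.01181675, -0.01255242]), np.float64(0.14740484429065745)), 1)
jig [np.float64(5170.0)] (array([0.55938707, 0.03142652, 0.02349647]), np.float64(0.08231577350475973))
blk ((array([ 0.53198252, -0.00878333, -0.02314759]), np.float64(0.18708010335917313)), 1)
jig [np.float64(6146.0), np.float64(5170.0)] (array([0.55818433, 0.02964206, 0.02471432]), np.float64(0.1629971708637809))
blk ((array([ 0.53040658, -0.01099981, -0.00507548]), np.float64(0.37947053527644176)), 2)
```

Emit:
carry_out(
  series="0 0 0 0 0 4 0; 0 0 0 0 0 8 0; 0 0 0 2 4 8 0.3; 0 0 -3 4 8 8 0.75; 0 0 -7 6 12 8 0.75; 0 0 -10 8 16 8 0.75; 0 0 -14 10 20 8 0.75; 0 0 -17 12 24 8 0.75",
)

```text
time_s: 2.17
tool_pos: [0.3179, -0.3912, 0.2989]
ee_rot: [180.0, -0.0, 1.2]
force: [0.8, 0.8, 0.4]
opening: 0.0504
gripper_force: 0.0
```

Emit:
carry_out(
  series="0 0 0 2 4 0 0.75; 0 0 0 4 8 0 0.75; 0 0 0 6 12 0 0.75; 0 0 0 8 16 0 0.75; 0 0 0 10 20 -2 0.75; 0 0 0 12 24 -5 0.75; 0 0 0 14 28 -8 0.75; 0 0 0 16 32 -12 0.75",
)

```text
time_s: 2.83
tool_pos: [0.4574, -0.1138, 0.2161]
ee_rot: [180.0, -0.2, 1.5]
force: [1.0, -0.6, -0.1]
opening: 0.0221
gripper_force: 0.0
```

Emit:
carry_out(
  series="0 0 0 0.5 2.5 -3 0.75; 0 0 0 0.9 4.5 -6 0.75; 0 0 0 0.9 4.5 -8 0.75; 0 0 0 0.9 4.5 -8 0.75; 0 0 0 0.9 4.5 -8 0.75",
)

```text
time_s: 3.25
tool_pos: [0.4645, -0.0709, 0.1357]
ee_rot: [-180.0, 0.1, 1.4]
force: [0.8, -0.2, -0.2]
opening: 0.0222
gripper_force: 0.0
```

Run:
```python
from h import *
s=read_state();print(s['tool_pos'],s['ee_rot'],s['joints'])
for c in('scene','top'):
    im=get_image(c);save(im,c+'1.png')
    print(proj(im,[s['tool_pos']]))
a=cv2.imread('pics/scene1.png');b=cv2.imread('pics/top1.png')
f=lambda a:cv2.resize(a[180:330,230:390],(400,375),interpolation=cv2.INTER_CUBIC)
cv2.imwrite('pics/c1.png',np.hstack([f(a),f(b)]))
```

```text
[ 0.46447015 -0.07091912  0.1357251 ] [-1.79993499e+02  1.10957151e-01  1.44472013e+00] [ 17.90475584  21.5425773  -17.62426333 117.80433546   9.54655886
  42.08636434 -94.23934999]
[[350.5345513  230.19462726]]
[[352.61624671 265.84085459]]
```

View pics/c1.png

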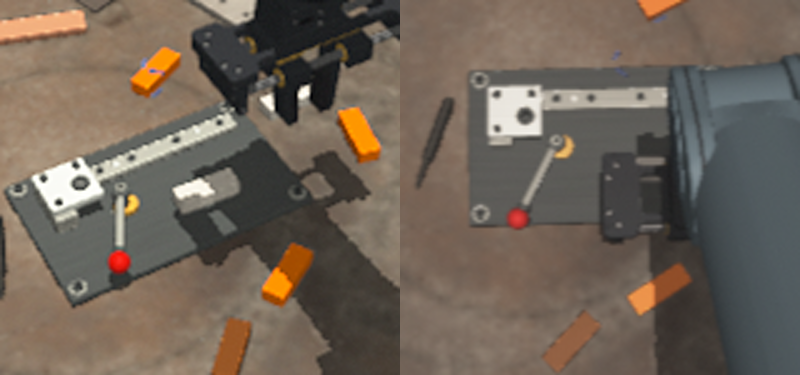

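Emit:
carry_out(
  series="0 0 0 0.8 1.5 0 0.75; 0 0 0 1.6 3 0 0.75; 0 0 0 2.4 4.5 -1 0.75; 0 0 0 3.1 6 -3.5 0.75; 0 0 0 3.1 6 -3.5 0.75; 0 0 0 3.1 6 -3.5 0.75; 0 0 0 3.1 6 -3.5 0.75",
)

```text
time_s: 3.93
tool_pos: [0.4965, -0.0122, 0.1023]
ee_rot: [179.9, -0.1, 1.3]
force: [-0.2, 0.2, 0.1]
opening: 0.022
gripper_force: 0.0
```

Emit:
carry_out(
  series="0 0 0 0 0 -2 0.75; 0 0 0 0 0 -4 0.75; 0 0 0 0 0 -6 0.75; 0 0 0 0 0 -7.5 0.75; 0 0 0 0 0 -8.5 0.75; 0 0 0 0 0 -8.5 0.75; 0 0 0 0 0 -8.5 0.75",
)

```text
time_s: 4.52
tool_pos: [0.4964, -0.0115, 0.0167]
ee_rot: [180.0, -0.0, 1.4]
force: [-1.5, -0.1, 0.6]
opening: 0.0216
gripper_force: 0.0
```

Emit:
carry_out(
  series="0 0 0 0.4 0 0 0.75; 0 0 0 0.8 0 0 0.75; 0 0 0 1.2 0 0 0.75; 0 0 0 1.6 0 0 0.75; 0 0 0 2 0 0 0.75; 0 0 0 2.4 0 0 0.75; 0 0 0 2.8 0.05 0 0.75; 0 0 0 3.2 0.05 0 0.75",
)

```text
time_s: 5.18
tool_pos: [0.5285, -0.0101, 0.016]
ee_rot: [-180.0, 0.0, 1.4]
force: [0.0, -0.2, 0.1]
opening: 0.0218
gripper_force: 0.0
```

Run:
```python
from h import *
s=read_state();print(s['tool_pos'],s['ee_rot'],s['force'])
im=get_image('scene')
for n in('test_block','fence','corner'):
  for r in landmark_of(n,im)[:3]: print(n,np.round(r['centre']),r['confidence'],at(im,r['centre'],.01))
a=im['color'][:,:,::-1][200:320,240:400]
cv2.imwrite('pics/c2.png',cv2.resize(a,(800,600),interpolation=cv2.INTER_CUBIC))
```

```text
[ 0.52845027 -0.01007932  0.01595102] [-1.79994447e+02  2.15403745e-03  1.44983646e+00] [ 0.02906017 -0.16301607  0.11237028]
test_block [372. 235.] 0.74 [ 0.52677347 -0.17879978  0.01      ]
test_block [278. 258.] 0.71 [0.57004852 0.06470991 0.01      ]
test_block [342. 291.] 0.65 [ 0.40905816 -0.02296892  0.01      ]
fence [287. 245.] 0.88 [0.59711917 0.02760481 0.01      ]
corner [256. 260.] 0.95 [0.59001074 0.11415896 0.01      ]
```

View pics/c2.png

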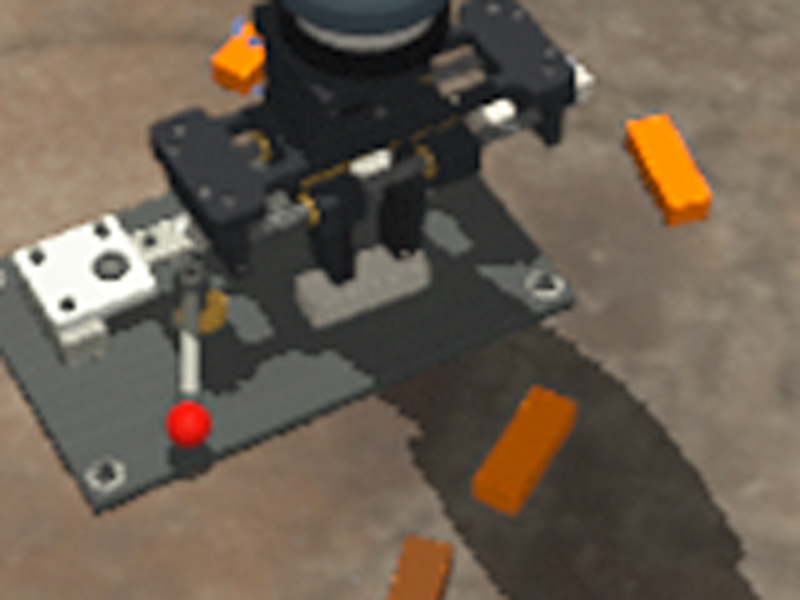

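Run:
```python
from h import *
s=read_state();p=s['tool_pos'];print(s['time_s'],p,s['force'])
im=get_image('scene');print(im['vfov'],im['cx'],im['cy'],im['k1'])
print('tcp',proj(im,[p]))
for y in(-.02,.02):print(proj(im,[p+[0,y,0]]))
print('initial block top corners',proj(im,box((.5304,-.011,-.02),.022,.062,.01,.026)).round(1))
a=im['color'];b=cv2.imread('pics/scene0.png')[:,:,::-1]
for A in(a,b): print(cv2.connectedComponentsWithStats(((A[:,:,0]>150)&(A[:,:,1]<60)&(A[:,:,2]<60)).astype(np.uint8))[3][1:4])
o,d=ray(im,(320,240));print(o,d)
```

```text
5.3833 [ 0.52790381 -0.01021952  0.0158693 ] [0.11183838 0.62000975 0.24910232]
50.09060893833448 308.9656626916488 245.84465037447129 0.01901105957194519
tcp [[313.13480647 256.72341552]]
[[320.37682194 253.80758193]]
[[305.82092063 259.66829804]]
initial block top corners [[326.3 256.2]
 [326.4 251.8]
 [303.5 265. ]
 [303.4 260.6]
 [322.1 250.2]
 [322.2 245.9]
 [299.5 258.9]
 [299.4 254.5]]
[[354.13333333 126.73333333]
 [348.75       138.65      ]
 [168.578125   155.98125   ]]
[[350.65333333 130.69333333]
 [155.         144.        ]
 [167.65158371 155.4841629 ]]
[-0.20057206  0.37294064  0.95163301] [ 0.5995945  -0.3307205  -0.72917858]
```

Run:
```python
from h import *
im=get_image('scene');a=im['color'][:,:,::-1];b=cv2.imread('pics/scene0.png')
f=lambda a:cv2.resize(a[225:285,280:340],(400,400),interpolation=cv2.INTER_CUBIC)
cv2.imwrite('pics/c3.png',np.hstack([cv2.convertScaleAbs(f(a),alpha=1.8),f(b)]))
```

```text
(no output)
```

View pics/c3.png

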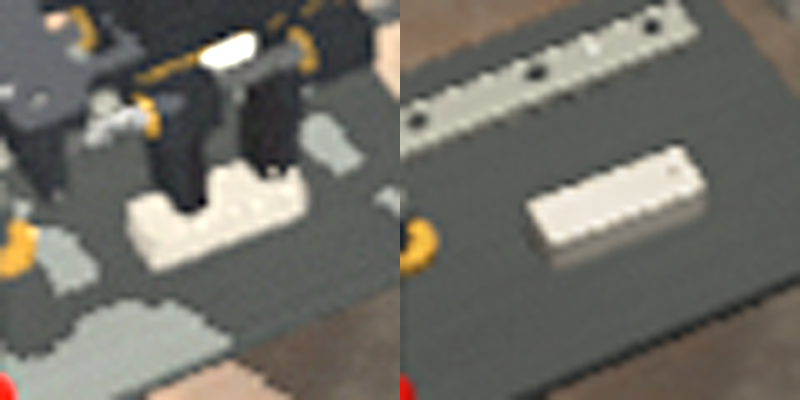

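The fingertips sit on top of the block (crop ~(190,210)), and the block has not moved. The real tip height seems to be about 10 mm above what the state reports. I'll back off, then probe the plate by force.

Emit:
carry_out(
  series="0 0 0 -1 0 0 0.75; 0 0 0 -2 0 0 0.75; 0 0 0 -3 0 0 0.75; 0 0 0 -3.6 0 0 0.75; 0 0 0 -3.6 0 0 0.75; 0 0 0 -3.6 0 -0.2 0.75; 0 0 0 -3.6 0 -0.4 0.75; 0 0 0 -3.6 0 -0.4 0.75",
)

```text
time_s: 6.15
tool_pos: [0.4925, -0.0102, 0.0117]
ee_rot: [-180.0, -0.0, 1.4]
force: [0.3, 0.1, -0.3]
opening: 0.0221
gripper_force: 0.0
```

Emit:
carry_out(
  series="0 0 0 0 0 -0.1 0.75; 0 0 0 0 0 -0.2 0.75; 0 0 0 0 0 -0.3 0.75; 0 0 0 0 0 -0.4 0.75; 0 0 0 0 0 -0.4 0.75",
)

```text
time_s: 6.57
tool_pos: [0.4919, -0.0103, 0.0078]
ee_rot: [-180.0, 0.0, 1.4]
force: [0.3, -0.1, -1.2]
opening: 0.022
gripper_force: 0.0
```

Emit:
carry_out(
  series="0 0 0 0 0 -0.1 0.75; 0 0 0 0 0 -0.2 0.75; 0 0 0 0 0 -0.3 0.75; 0 0 0 0 0 -0.3 0.75",
)

```text
time_s: 6.9
tool_pos: [0.4919, -0.0102, 0.0048]
ee_rot: [-180.0, 0.0, 1.4]
force: [0.4, -0.8, -1.3]
opening: 0.0214
gripper_force: 0.0
```

Emit:
carry_out(
  series="0 0 0 0.4 0 -0.2 0.75; 0 0 0 0.8 0 -0.2 0.75; 0 0 0 1.2 0 -0.2 0.75; 0 0 0 1.6 0 -0.2 0.75; 0 0 0 2 0 -0.2 0.75; 0 0 0 2.5 0.05 -0.2 0.75; 0 0 0 3 0.05 -0.2 0.75; 0 0 0 3.5 0.05 -0.2 0.75",
)

```text
time_s: 7.57
tool_pos: [0.5276, -0.0097, 0.003]
ee_rot: [-180.0, -0.0, 1.4]
force: [0.1, 0.0, 0.5]
opening: 0.0218
gripper_force: 0.1
```

Run:
```python
from h import *
s=read_state();p=s['tool_pos'];print(p,s['force'])
im=get_image('scene');print('tcp',proj(im,[p]))
for r in landmark_of('test_block',im)[:5]: print(np.round(r['centre'],1),r['confidence'],at(im,r['centre'],.01))
a=im['color'][:,:,::-1]
cv2.imwrite('pics/c4.png',cv2.convertScaleAbs(cv2.resize(a[210:285,260:360],(800,600),interpolation=cv2.INTER_CUBIC),alpha=1.6))
```

```text
[ 0.5276312  -0.00967429  0.00298753] [0.09550608 0.014771   0.53580444]
tcp [[313.01372404 260.3590487 ]]
[373.4 233.9] 0.77 [ 0.52818523 -0.1835884   0.01      ]
[343.8 289.7] 0.69 [ 0.40968136 -0.0273285   0.01      ]
[416.9 282.2] 0.64 [ 0.34846046 -0.18834532  0.01      ]
[309.1 254.9] 0.63 [ 0.54239727 -0.00671225  0.01      ]
[322.1 326.1] 0.5 [0.34592178 0.06461903 0.01      ]
```

View pics/c4.png

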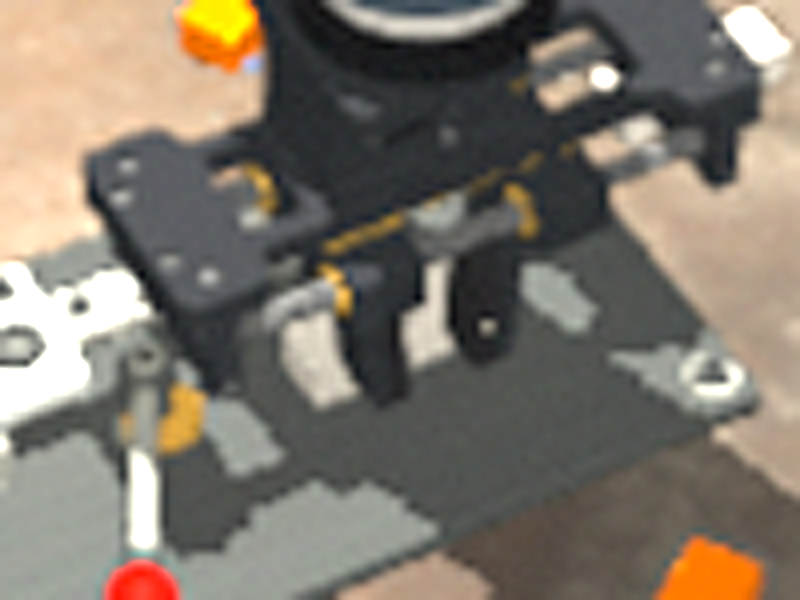

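The block is now being pushed, with the fingers against its near side at crop (385,400) and (480,355). I'll keep pushing towards the fence and watch the force.

Emit:
carry_out(
  series="0 0 0 0.5 0 0 0.75; 0 0 0 1 0 0 0.75; 0 0 0 1.5 0 0 0.75; 0 0 0 2 0 0 0.75; 0 0 0 2.3 0 0 0.75; 0 0 0 2.6 0 0 0.75; 0 0 0 2.8 0 0 0.75; 0 0 0 3 0 0 0.75",
)

```text
time_s: 8.33
tool_pos: [0.5571, -0.0098, 0.0029]
ee_rot: [180.0, 0.0, 1.4]
force: [-0.9, -0.1, 0.8]
opening: 0.0218
gripper_force: 0.3
```

Emit:
carry_out(
  series="0 0 0 0.1 0 0 0.75; 0 0 0 0.2 0 0 0.75; 0 0 0 0.3 0 0 0.75; 0 0 0 0.4 0 0 0.75",
)

```text
time_s: 8.67
tool_pos: [0.5608, -0.0097, 0.003]
ee_rot: [-180.0, 0.0, 1.4]
force: [-1.8, 0.7, 0.4]
opening: 0.0223
gripper_force: 1.5
```

Emit:
carry_out(
  series="0 0 0 0.1 0 0 0.75; 0 0 0 0.2 0 0 0.75; 0 0 0 0.3 0 0 0.75; 0 0 0 0.3 0 0 0.75",
)

```text
time_s: 9.0
tool_pos: [0.5609, -0.0097, 0.0025]
ee_rot: [180.0, 0.4, 1.4]
force: [-8.2, 0.7, 6.4]
opening: 0.0219
gripper_force: 4.2
```

Emit:
carry_out(
  series="0 0 0 0.1 0 0 0.75; 0 0 0 0.2 0 0 0.75; 0 0 0 0.2 0 0 0.75",
)

```text
time_s: 9.25
tool_pos: [0.5609, -0.0098, 0.0022]
ee_rot: [180.0, 0.6, 1.5]
force: [-12.1, 1.3, 9.8]
opening: 0.0217
gripper_force: 6.3
```

Emit:
carry_out(
  series="0 0 0 -0.5 0 0 0.75; 0 0 0 -1.2 0 0 0.75; 0 0 0 -2.5 0 0.5 0.75; 0 0 0 -3 0 2.5 1; 0 0 0 -3 -1 5 1; 0 0 0 -2 -3 5.5 1; 0 0 0 0 -5 5.5 1; 0 0 0 1.5 -6 5.5 1",
)

```text
time_s: 9.92
tool_pos: [0.5829, -0.0732, 0.0592]
ee_rot: [179.9, -0.2, 1.3]
force: [-0.4, -0.4, -0.7]
opening: 0.0006
gripper_force: 0.0
```

Run:
```python
from h import *
s=read_state();p=s['tool_pos'];print(p,s['force'],s['opening'])
im=get_image('scene')
J=(.557,.030,.024)
for r in landmark_of('test_block',im)[:6]: w=at(im,r['centre'],.01);print(np.round(r['centre'],1),r['confidence'],w,toj(w,J))
print(block([im],(.582,-.011,.018),.024))
a=im['color'][:,:,::-1]
cv2.imwrite('pics/c5.png',cv2.convertScaleAbs(cv2.resize(a[200:275,260:360],(800,600),interpolation=cv2.INTER_CUBIC),alpha=1.4))
```

```text
[ 0.58288705 -0.07318549  0.05922365] [-0.43491921 -0.41616867 -0.70166728] 0.0005806880577419486
[340.4 291.1] 0.61 [ 0.4098697 -0.0183912  0.01     ] [-148.24920783  -44.8464708 ]
[322.9 322.3] 0.54 [0.35374683 0.05833703 0.01      ] [-202.51461597   33.20647267]
[302.7 247.1] 0.5 [ 0.57282607 -0.00474887  0.01      ] [ 14.98761454 -35.11865167]
[372.9 236.4] 0.46 [ 0.52137958 -0.17775219  0.01      ] [ -40.59573203 -206.83755205]
[293.9 210.7] 0.42 [ 0.7003414  -0.04411593  0.01      ] [141.52151068 -77.53444822]
((array([ 0.58323762, -0.0063014 ,  0.00395697]), np.float64(0.09359377338721747)), 1)
```

View pics/c5.png

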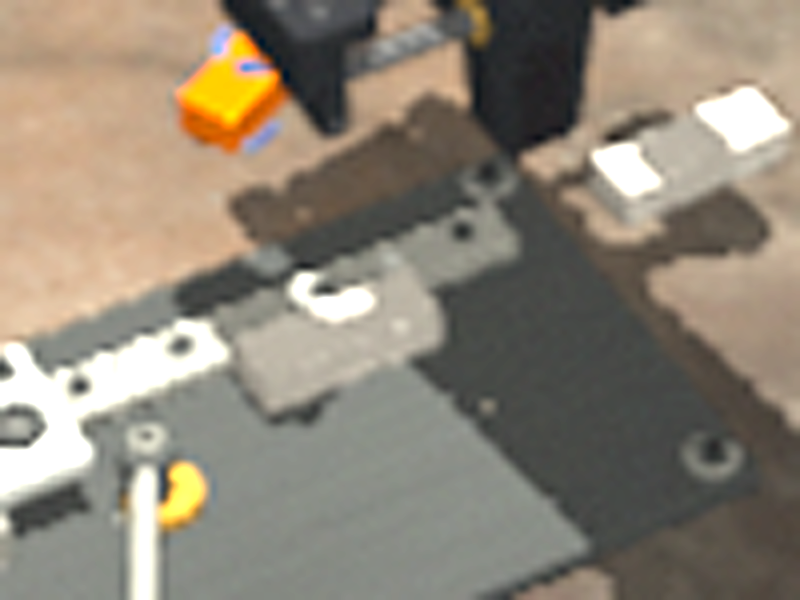

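Emit:
carry_out(
  series="0 0 0 0 0 0 1; 0 0 0 -0.2 0 -1.5 1; 0 0 0 -0.2 0 -3 1; 0 0 0 -0.2 0 -4.5 1; 0 0 0 -0.2 0 -5.2 1; 0 0 0 -0.2 0 -5.5 1; 0 0 0 -0.2 0 -5.5 1",
)

```text
time_s: 10.65
tool_pos: [0.5783, -0.069, 0.0026]
ee_rot: [-180.0, 0.1, 1.5]
force: [-0.3, -0.2, 0.2]
opening: 0.0004
gripper_force: 0.0
```

Emit:
carry_out(
  series="0 0 0 0.2 0.5 0 1; 0 0 0 0.2 1 0 1; 0 0 0 0.2 1.5 0 1; 0 0 0 0.2 2 0 1; 0 0 0 0.18 2.5 0 1; 0 0 0 0.18 3 0 1; 0 0 0 0.16 3.5 0 1; 0 0 0 0.15 4 0 1",
)

```text
time_s: 11.32
tool_pos: [0.5809, -0.0298, 0.0033]
ee_rot: [180.0, -0.0, 1.4]
force: [0.0, -3.1, 3.1]
opening: 0.0003
gripper_force: 2.3
```

Run:
```python
from h import *
s=read_state();p=s['tool_pos'];print(p,s['force'])
im=get_image('scene');J=(.557,.030,.024)
for r in landmark_of('test_block',im)[:6]: w=at(im,r['centre'],.01);print(np.round(r['centre'],1),r['confidence'],w,toj(w,J))
r=block([im],(.583,.01,.018),.024);print(r,toj(r[0][0],J))
save(im,'s6.png')
```

```text
[ 0.58089929 -0.02978932  0.00333599] [ 0.04795586 -3.14772644  3.13695552]
[295.6 248.3] 0.85 [0.57757985 0.01260055 0.01      ] [ 20.15637356 -17.88831295]
[322.7 324.7] 0.77 [0.34848038 0.06172659 0.01      ] [-207.69819954   36.7214397 ]
[343.1 288.8] 0.71 [ 0.41270153 -0.02722733  0.01      ] [-145.63024254  -53.74801722]
[372.2 236.5] 0.57 [ 0.52192086 -0.17601094  0.01      ] [ -40.01282169 -205.10979072]
((array([0.58267619, 0.01455919, 0.02419236]), np.float64(0.16807176311820277)), 1) [ 25.29825058 -16.05253732]
```

Emit:
carry_out(
  series="0 0 0 0 0.7 0 1; 0 0 0 -0.02 1.4 0 1; 0 0 0 -0.04 2.1 0 1; 0 0 0 -0.06 2.8 0 1; 0 0 0 -0.07 3.5 0 1; 0 0 0 -0.09 4.2 0 1; 0 0 0 -0.1 4.8 0 1; 0 0 0 -0.11 5.4 0 1",
)

```text
time_s: 12.13
tool_pos: [0.5793, 0.0251, 0.0029]
ee_rot: [-180.0, 0.0, 1.5]
force: [0.9, -1.8, 2.3]
opening: 0.0004
gripper_force: 0.9
```

Emit:
carry_out(
  series="0 0 0 0 0.15 0 1; 0 0 0 -0.01 0.3 0 1; 0 0 0 -0.01 0.45 0 1; 0 0 0 -0.02 0.6 0 1; 0 0 0 -0.02 0.75 0 1; 0 0 0 -0.02 0.9 0 1; 0 0 0 -0.02 0.9 0 1",
)

```text
time_s: 12.72
tool_pos: [0.5792, 0.0336, 0.0029]
ee_rot: [-180.0, 0.0, 1.5]
force: [-0.3, -0.4, 1.1]
opening: 0.0004
gripper_force: 0.5
```

Run:
```python
from h import *
s=read_state();p=s['tool_pos'];print(p,s['force'])
```

```text
[0.57920747 0.0336152  0.00294392] [-0.34940142 -0.35811829  1.11091939]
```

Emit:
carry_out(
  series="0 0 0 0 0.1 0 1; 0 0 0 0 0.2 0 1; 0 0 0 -0.01 0.3 0 1; 0 0 0 -0.01 0.4 0 1; 0 0 0 -0.01 0.5 0 1; 0 0 0 -0.01 0.5 0 1",
)

```text
time_s: 13.22
tool_pos: [0.5791, 0.0387, 0.003]
ee_rot: [-180.0, 0.0, 1.5]
force: [-0.2, -1.3, 0.5]
opening: 0.0002
gripper_force: 0.4
```

Emit:
carry_out(
  series="0 0 0 0 0.1 0 1; 0 0 0 0 0.2 0 1; 0 0 0 -0.01 0.3 0 1; 0 0 0 -0.01 0.4 0 1; 0 0 0 -0.01 0.4 0 1",
)

```text
time_s: 13.63
tool_pos: [0.579, 0.0416, 0.0029]
ee_rot: [179.9, 0.0, 1.4]
force: [0.9, -2.2, 1.0]
opening: 0.0003
gripper_force: 1.3
```

Run:
```python
from h import *
s=read_state();p=s['tool_pos'];print(p,s['force'])
im=get_image('scene');J=(.557,.030,.024)
for n in('test_block','corner','cam_pivot'):
  for r in landmark_of(n,im)[:3]: w=at(im,r['centre'],.034 if 'c'==n[0] and 'p' in n else .01);print(n,np.round(r['centre'],1),r['confidence'],w,toj(w,J))
```

```text
[0.57901143 0.04157419 0.0029499 ] [ 0.88559589 -2.18654559  1.01316921]
test_block [372.3 235.5] 0.74 [ 0.52475596 -0.17811331  0.01      ] [ -37.22899246 -207.27959076]
test_block [341.3 286.6] 0.7 [ 0.42022019 -0.02679728  0.01      ] [-138.10341831  -53.4985228 ]
test_block [323.6 325. ] 0.61 [0.34687574 0.06037139 0.01      ] [-209.33490341   35.40513733]
corner [257.3 261.5] 0.56 [0.58291493 0.11384203 0.01      ] [27.91948348 83.19598723]
cam_pivot [278.3 259.2] 0.97 [0.54596812 0.07362225 0.034     ] [-9.98186811 43.87442439]
cam_pivot [149.2 321. ] 0.34 [0.51821346 0.39272027 0.034     ] [-30.07091587 363.5465996 ]
```

Emit:
carry_out(
  series="0 0 0 0 0.1 0 1; 0 0 0 0 0.2 0 1; 0 0 0 0 0.3 0 1; 0 0 0 0 0.3 0 1; 0 0 0 0 0.3 0 1",
)

```text
time_s: 14.25
tool_pos: [0.579, 0.0419, 0.0029]
ee_rot: [179.8, 0.0, 1.3]
force: [1.6, -9.2, 1.8]
opening: 0.0003
gripper_force: 4.0
```

Emit:
carry_out(
  series="0 0 0 0 -0.7 0 1; 0 0 0 0 -1.5 0 1; 0 0 0 0 -2.5 0 1; 0 0 0 0 -2.5 3 1; 0 0 0 0 -2.5 6 1; 0 0 0 -2 -1 9 1; 0 0 -6 -4 2 9 1; 0 0 -12 -6.7 4.5 9 1",
)

```text
time_s: 14.92
tool_pos: [0.5141, 0.0913, 0.095]
ee_rot: [-179.8, -0.3, -11.0]
force: [-0.0, 0.6, -0.4]
opening: 0.0003
gripper_force: 0.0
```

Run:
```python
from h import *
s=read_state();print(s['tool_pos'],s['ee_rot'])
im=get_image('scene');a=im['color'][:,:,::-1]
J=(.557,.031,.024)
for n in('test_block','lever_knob','cam_pivot'):
  for r in landmark_of(n,im)[:4]: w=at(im,r['centre'],.034 if n!='test_block' else .01);print(n,np.round(r['centre'],1),r['confidence'],w,toj(w,J))
r=block([im],(.578,.08,.018),.024);print(r)
x=np.r_[tow((24,54),J),J[2]]
print('expected home box',proj(im,box(x,.022,.062,.01,.026)).round(1))
cv2.imwrite('pics/c6.png',cv2.resize(a[210:285,235:335],(800,600),interpolation=cv2.INTER_CUBIC))
```

```text
[0.51411992 0.09127573 0.09502602] [-179.79327219   -0.28790192  -10.97186421]
test_block [323.9 323.6] 0.79 [0.34974936 0.05804229 0.01      ] [-206.54200418   32.00803514]
test_block [340.9 291.1] 0.65 [ 0.40932737 -0.01940427  0.01      ] [-148.83969314  -46.84595159]
test_block [374.2 234.2] 0.56 [ 0.52633364 -0.18480123  0.01      ] [ -35.8362562  -215.00315749]
test_block [294.1 211.1] 0.52 [ 0.6987137  -0.04389505  0.01      ] [139.87558183 -78.27428736]
lever_knob [277.9 283.3] 0.58 [0.48067316 0.10563362 0.034     ] [-74.513828    76.44379168]
lever_knob [294.9 258.1] 0.41 [0.53043513 0.03738697 0.034     ] [-26.40394333   7.02263111]
lever_knob [263.4 253.2] 0.39 [0.58011812 0.09691461 0.034     ] [24.69325892 65.34084539]
cam_pivot [277.4 257.5] 0.87 [0.55182784 0.07320739 0.034     ] [-4.15778678 42.31935138]
((array([0.57864234, 0.07797411, 0.17184075]), np.float64(4.097227856659905)), 1)
expected home box [[281.9 256.4]
 [281.5 252.1]
 [258.9 266. ]
 [258.3 261.7]
 [277.8 250.6]
 [277.4 246.3]
 [255.  260. ]
 [254.4 255.6]]
```

View pics/c6.png

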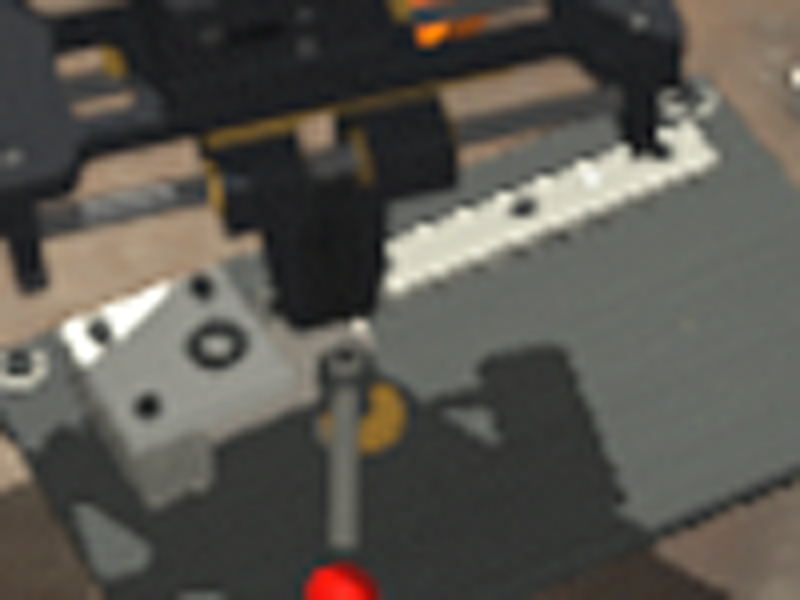

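Emit:
carry_out(
  series="0 0 -6 0 1.5 0 1; 0 0 -12 -0.2 3.4 0 1; 0 0 -12 -0.2 3.4 -2 1; 0 0 -12 -0.2 3.4 -5 1; 0 0 -12 -0.2 3.4 -7.5 1; 0 0 -12 -0.2 3.4 -8.3 1; 0 0 -12 -0.2 3.4 -8.3 1; 0 0 -12 -0.2 3.4 -8.3 1",
)

```text
time_s: 15.83
tool_pos: [0.5107, 0.1235, 0.0102]
ee_rot: [180.0, -0.0, -22.6]
force: [0.6, 0.3, -0.5]
opening: 0.0005
gripper_force: 0.0
```

Run:
```python
from h import *
s=read_state();p0=s['tool_pos'];print(p0,s['ee_rot'])
pv=np.array([.555,.072]);h=.019
for f in [155,160,170,180,190,200,210,220,225,230,235,240,243,246]:
    a=np.radians(f);d=np.array([np.cos(a),np.sin(a)]);q=np.array([-np.sin(a),np.cos(a)])
    P=pv+.062*d-h*q;print(f,'th',round(np.radians(f-1.4-150),2),'yaw',f-180,'xy',P.round(4),'dcm',((P-p0[:2])*100).round(2))
```

```text
[0.5107245  0.12349245 0.01015011] [ 1.79990863e+02 -1.96812146e-03 -2.26228469e+01]
155 th 0.06 yaw -25 xy [0.5068 0.1154] dcm [-0.39 -0.81]
160 th 0.15 yaw -20 xy [0.5032 0.1111] dcm [-0.75 -1.24]
170 th 0.32 yaw -10 xy [0.4972 0.1015] dcm [-1.35 -2.2 ]
180 th 0.5 yaw 0 xy [0.493 0.091] dcm [-1.77 -3.25]
190 th 0.67 yaw 10 xy [0.4906 0.0799] dcm [-2.01 -4.35]
200 th 0.85 yaw 20 xy [0.4902 0.0686] dcm [-2.05 -5.48]
210 th 1.02 yaw 30 xy [0.4918 0.0575] dcm [-1.89 -6.6 ]
220 th 1.2 yaw 40 xy [0.4953 0.0467] dcm [-1.54 -7.68]
225 th 1.28 yaw 45 xy [0.4977 0.0416] dcm [-1.3  -8.19]
230 th 1.37 yaw 50 xy [0.5006 0.0367] dcm [-1.01 -8.68]
235 th 1.46 yaw 55 xy [0.5039 0.0321] dcm [-0.69 -9.14]
240 th 1.55 yaw 60 xy [0.5075 0.0278] dcm [-0.32 -9.57]
243 th 1.6 yaw 63 xy [0.5099 0.0254] dcm [-0.08 -9.81]
246 th 1.65 yaw 66 xy [0.5124 0.0231] dcm [  0.17 -10.04]
```

Emit:
carry_out(
  series="0 0 0 -0.4 -0.8 0.1 1; 0 0 3 -0.75 -1.24 0.1 1; 0 0 8 -1.06 -1.7 0.1 1; 0 0 13 -1.35 -2.2 0.1 1; 0 0 18 -1.57 -2.7 0.1 1; 0 0 23 -1.77 -3.25 0.1 1; 0 0 28 -1.9 -3.8 0.1 1; 0 0 33 -2.01 -4.35 0.1 1",
)

```text
time_s: 16.5
tool_pos: [0.4905, 0.08, 0.0126]
ee_rot: [180.0, -0.1, 10.7]
force: [-1.1, 0.8, 0.9]
opening: 0.0002
gripper_force: 0.7
```

Run:
```python
from h import *
im=get_image('scene');J=(.557,.031,.024)
for n in('lever_knob',):
  for r in landmark_of(n,im)[:4]: w=at(im,r['centre'],.034);q=toj(w,J)-[-2,40];print(np.round(r['centre'],1),r['confidence'],q,np.hypot(*q),np.degrees(np.arctan2(q[1],q[0]))%360)
```

```text
[299.3 278.4] 0.52 [-83.97013288 -12.69284515] 84.92403390041399 188.5957016575
```

Emit:
carry_out(
  series="0 0 5 -0.03 -0.56 0 1; 0 0 10 -0.04 -1.13 0 1; 0 0 15 0.03 -1.69 0 1; 0 0 20 0.12 -2.24 0 1; 0 0 25 0.28 -2.79 0 1; 0 0 30 0.47 -3.32 0 1; 0 0 35 0.71 -3.83 0 1; 0 0 40 1 -4.32 0 1",
)

```text
time_s: 17.27
tool_pos: [0.4999, 0.0369, 0.0119]
ee_rot: [180.0, 0.0, 50.5]
force: [-2.6, -0.1, 4.0]
opening: 0.0004
gripper_force: 2.3
```

Emit:
carry_out(
  series="0 0 2.5 0.16 -0.23 0 1; 0 0 5 0.33 -0.46 0 1; 0 0 7.5 0.51 -0.68 0 1; 0 0 10 0.69 -0.89 0 1; 0 0 12 0.85 -1.05 0 1; 0 0 12 0.85 -1.05 0 1",
)

```text
time_s: 17.77
tool_pos: [0.5077, 0.0264, 0.0118]
ee_rot: [-180.0, 0.1, 62.3]
force: [-3.7, -0.3, 5.9]
opening: 0.0005
gripper_force: 3.1
```

Run:
```python
from h import *
print(read_state()['force'])
im=get_image('scene');J=(.557,.031,.024)
for n in('lever_knob',):
  for r in landmark_of(n,im)[:4]: w=at(im,r['centre'],.034);q=toj(w,J)-[-2,40];print(np.round(r['centre'],1),r['confidence'],q,np.hypot(*q),np.degrees(np.arctan2(q[1],q[0]))%360)
```

```text
[-3.65823    -0.34061359  5.89275061]
```

Emit:
carry_out(
  series="0 0 1 0.09 -0.05 0 1; 0 0 2 0.18 -0.1 0 1; 0 0 3 0.27 -0.15 0 1; 0 0 3 0.27 -0.15 0 1; 0 0 3 0.27 -0.15 0 1",
)

```text
time_s: 18.28
tool_pos: [0.5098, 0.0243, 0.0116]
ee_rot: [-179.9, 0.2, 65.2]
force: [-5.8, -1.7, 5.8]
opening: 0.0004
gripper_force: 3.8
```

Emit:
carry_out(
  series="0 0 0 -0.6 0.3 0 1; 0 0 0 -1.5 0.8 0 1; 0 0 0 -2.5 1.3 1 1; 0 0 0 -3 1.5 4 1; 0 0 0 -3 1.5 8 1; 0 0 0 -3 -1 11 1; 0 0 0 -3 -4 13 1; 0 0 0 -3 -7 14 1",
)

```text
time_s: 18.95
tool_pos: [0.4823, -0.0443, 0.1541]
ee_rot: [179.7, -0.1, 65.5]
force: [0.8, -0.0, -0.5]
opening: 0.0003
gripper_force: 0.0
```

Emit:
carry_out(
  series="0 0 0 0 -3 1 1; 0 0 0 0 -6 2 1; 0 0 0 0 -9 3 1; 0 0 0 0 -12 4 1; 0 0 0 0 -15 4 1; 0 0 0 0 -18 4 1; 0 0 0 0 -18 4 1; 0 0 0 0 -18 4 1",
)

```text
time_s: 19.62
tool_pos: [0.4806, -0.2256, 0.1909]
ee_rot: [180.0, 0.0, 65.2]
force: [0.8, 0.2, 0.3]
opening: 0.0003
gripper_force: 0.0
```

Run:
```python
from h import *
s=read_state();print(s['tool_pos'],s['force'],s['time_s'])
im=get_image('scene');a=im['color'][:,:,::-1];J=(.557,.031,.024)
for r in landmark_of('lever_knob',im)[:4]: w=at(im,r['centre'],.034);q=toj(w,J)-[-2,40];print(np.round(r['centre'],1),r['confidence'],q,np.hypot(*q),np.degrees(np.arctan2(q[1],q[0]))%360)
cv2.imwrite('pics/c7.png',cv2.resize(a[215:305,240:360],(800,600),interpolation=cv2.INTER_CUBIC))
```

```text
[ 0.48056446 -0.22557386  0.190938  ] [0.84133349 0.21074443 0.26386466] 19.6167
[313.6 256.4] 0.73 [-41.66353927 -74.21475409] 85.1098127688182 240.69051190057783
[268.4 257.9] 0.38 [ 7.29141394 21.495692  ] 22.69866717757919 71.26288397822616
```

View pics/c7.png

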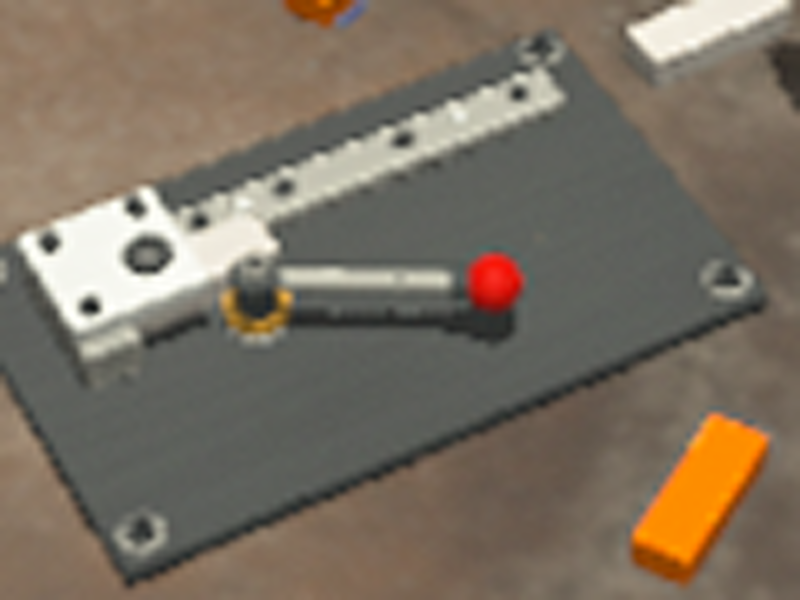

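The lever's knob is at crop (495,280), which puts the lever at about 1.58 rad. The block's tail at (235,240) sits flush with the fence, under the bush plate. Everything is clear of the robot.

```bash
python3 -c "
from bench import *
print(sign_off())"
```

```text
the job is handed in; nothing more can be done
None
```

I handed the job in at about 20 s, no verdict returned: the block is home in the corner against fence and end stop, the lever reads about 1.58 rad in the last image, the cam force on the block was not measured directly, and nothing else was pushed.

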